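Unclamp the corbel blank and hold it up level

ROBOT

A 6-joint arm with a two-finger parallel gripper is mounted at the origin on the work surface. World frame = base frame: x ahead of the robot, y to its left, z up, the work surface at z = 0. Lengths are in m, angles in rad, forces in N, time in s.
With the tool pointing down it reaches from about 0.4 to 0.925 m from the base axis. Payload 12.5 kg.
Tool frame: the origin (TCP) lies midway between the tips of the shut fingers; the grasp point (between the pads) lies 19 mm behind it; z points along the fingers, y is the line along which they close (so a half turn about z gives the same grasp; the last joint's range is limited). The gripper opens to 95 mm and grips with 3 to 60 N. Pads are 20 mm wide; open, the fingers measure 119 mm over their backs; the gripper's body (75 mm by 180 mm) begins 59 mm behind the grasp point.
Start: joints at [-1.319, 0.491, 1.559, -0, 1.092, -0.106], TCP at [0.219, -0.585, 0.184] pointing down, gripper open.
Joint ranges: [-3.1, 3.1], [-0.84, 2.19], [0.05, 2.79], [-1.13, 4.28], [0.06, 2.93], [-2.69, 2.69]. Speed limits (rad/s): [2.22, 2.22, 2.79, 3.14, 3.14, 3.14].

INTERFACE

Orientations are given as a 3x3 rotation matrix whose columns are the frame's x, y, z axes.
In Python, from workcell import * gives the robot as it stands. The module is installed in compiled form; this text tells all that it offers.
- The arm moves only by the shell command python3 -m pendant 'ROWS' [OPENING] [FORCE]. ROWS is JSON, a list of rows, each an object of numbers: "x", "y", "z": the shift along the tool's x, y, z in mm; "ax", "ay", "az": the turn, a rotation vector about the tool's x, y, z in degrees. A call has 1 to 10 rows; each row shifts and turns the commanded pose from where the row before left it, along the tool's axes as they then stand; what a row does not reach is not made up. A row lasts 1/10 s, in which the tool goes at most 50 mm and 8.59 degrees, less where a joint would pass 70% of its speed; a pose out of reach is approached as far as the arm can. A call is refused whole if a number of a shift passes 50 or a number of a turn 8.59, either way. A call with a gripper value outside its range is refused whole. OPENING is the closure, from 0 (fully open) to 1 (shut), set as the call begins (- or left out, the last holds). The fingers move at their own pace and stop on an object; FORCE is the grip in N (left out, the last holds). Time passes only in rows, so rows that do not move let the fingers close. It gives the time, the measured TCP pose, the force, the opening and the grip force at its end, in the units of the state.
- get_obs(): the state, without advancing time (a new reading comes with each control period).
- grab_frame(name): name is "scene" or "top"; returns the picture (400x640x3 uint8, red, green, blue); there is no depth.
- calibration(name): a dict with "mtx" (3x3 intrinsics, pixels), "pose" (4x4, takes a point from camera to world coordinates). Camera axes: x right, y down, z forward; pixel columns grow to the right and rows downward; lengths in m; the calibration is good to about 2 mm. A picture is of the moment at which its call begins. calibration takes no time and is no camera call.
- hand_in(): hands the job in; it is judged then, once.
The state is a dict: "t": time; "q": joint angles; "joint_vel": joint speeds; "joint_torque": joint torques, N m; "ee_pos": TCP position; "orientation": TCP orientation; "force": force on the tool from outside, world axes, zero at the start; "wrist_torque": the same for the moment, N m; "gripper_width": finger opening in m; "grip_force": force on a finger pad.
Only numpy, scipy, OpenCV 4.12 (cv2) and the standard library are available. Lean on these libraries where they do the work, as an engineer would, in place of code of your own. Each camera call takes 0.05 s, during which the arm holds its last target. There are 200 camera calls.

TASK

Throw the black-gripped lever of the swing clamp over into the notch between the two raised ribs, where the small steel pin stands, so that the clamp finger leaves the stone and the lever stays in that notch. Then pick up the stepped marble blank and lift it straight up, level all the way, until its underside is about 12 cm above its two wooden bearers, and hold it there still and level for at least three seconds; the program finishes while the gripper is still holding it up. Leave everything else on the bench where it is.

Things in the scene. Friction and masses are not known exactly. Their poses are not given: they have to be found in the camera images.
- fixture: dark steel plate 210 x 350 x 12 mm fixed to the bench, pose varies. Origin on the bench below the middle of the two bearers; +y runs along the plate to the clamp's pivot (x 0, y 125 mm). Plate: x -100 to 110, y -100 to 250 mm. Wooden bearers, 22 mm along y, 70 along x, at y -45 and +45 mm; tops 37 mm above the bench. Grey quadrant under the handle: top at 58 mm, to 118 mm from the pivot
- bearers (a point): point midway between the bearers, level with their tops, 37 mm above the bench
- lever (a joint): swing clamp's angle, 0 to 1.75 rad, growing clockwise from above; starts at 0 to 0.25. At 0 the handle points along the fixture's -x, the finger along -y, 3 mm above the stone's thin end. At 1.20 a spring plunger under the handle sits in the notch (within 0.1 rad counts) and the finger is clear of the stone. About 1 N at the grip moves it, about 5 N over a rib; it stays where left
- lever_grip (a point): centre of the clamp's upright round black grip, 18 mm diameter, from 80 to 128 mm above the bench (this point: 106 mm); it stands on the flat steel handle, 90 mm from the pivot
- pivot (a point): point on the clamp's vertical pivot axis, 75 mm above the bench, at mid-thickness of handle and finger (both 10 mm thick). The steel finger is 18 mm wide, reaches 75 mm from the pivot, at right angles to the handle
- notch (a point): the marked notch on the quadrant's top, 58 mm above the bench, 90 mm from the pivot: the lever's grip stands right above this point when in the notch. Two dark raised ribs, 14 mm apart, run outward beside it; a steel pin 8 mm thick stands at its outer end, 126 mm from the pivot, top 66 mm above the bench
- blank: the same marble blank as a whole; origin on its underside below blank_mid
- blank_mid (a point): balance point of the stepped marble blank, mid-width, half-way up its foot (15 mm above its underside; 52 mm above the bench at first). Foot 40 mm wide (x), 30 high, 150 long: y -66 to +84 mm of this point. Head, 20 mm higher, on y -66 to -16 mm, away from the pivot. Lies across both bearers, z up, 0.4 to 0.8 kg. Gripped here across the 40 mm (closing along its x) it hangs level
- chisel: short flat steel chisel, 150 long x 18 x 13 mm, lying on the fixture's plate beyond the stone; origin under its middle, y along it
- jug: white plastic bottle, 72 mm diameter, 190 mm tall, with a black label; origin under its centre
- disc: dark flat grinding disc, 110 mm diameter, 6 mm thick, lying flat; origin under its centre
- offcut: small stepped marble offcut, 60 x 50 x 33 mm, standing on the bench beside the fixture; not the stone to lift; origin under its centre
- hammer: steel-headed stone hammer lying down, 250 mm wooden handle along x, head 110 x 40 x 40 mm; origin 120 mm from the head's centre, on the underside
- grinder: angle grinder lying down, about 270 x 100 x 66 mm, long along x; origin on its underside
- rubstone: brown rubbing stone, 100 x 45 x 30 mm; origin under its centre
Not all that is in view belongs to the job. Leave any yellow look-alike of the blank alone. Leave any pink look-alike of the jug alone.

How it is judged:
By the outcome, as a careful person would: the job done as asked, in the order asked, and still so for the second after the job is handed in, while the arm keeps its last pose, push and grip.
It also fails if it takes over 58 s, if anything falls off the work surface, if the arm or the gripper's body presses on something with over 40 N, if the wrist force passes 120 N, or if a joint passes its speed limit or range.

## Working session

There is one attempt and no reset: what is moved stays moved. The work goes in short steps, Python scripts to look and compute and a shell command to move; the robot and the scene stay as the last step left them, time stands still between calls to the robot, and variables do not carry over. Pictures are saved under pics/ and viewed, at most 10 in all, crops included, and the job is handed in when it is done.

```bash
mkdir -p pics; python3 - <<'E'
from workcell import *
import cv2
for n in("scene","top"):
    im=grab_frame(n); cv2.imwrite(f"pics/{n}0.png",im[:,:,::-1]); c=calibration(n); print(n,c["mtx"].round(1).tolist(),c["pose"].round(4).tolist())
o=get_obs(); print(o["ee_pos"],o["orientation"].round(3),o["gripper_width"],o["t"])
E
```

```text
scene [[380.8, 0.0, 320.1], [0.0, 380.8, 199.1], [0.0, 0.0, 1.0]] [[-0.5621, 0.6934, -0.4508, 1.2262], [0.8269, 0.4614, -0.3214, 0.4264], [-0.0149, -0.5534, -0.8328, 1.2256], [0.0, 0.0, 0.0, 1.0]]
top [[445.3, 0.0, 314.0], [0.0, 445.3, 196.7], [0.0, 0.0, 1.0]] [[-0.0032, -0.9987, 0.0509, 0.5179], [-1.0, 0.003, -0.0031, 0.0005], [0.0029, -0.051, -0.9987, 1.7959], [0.0, 0.0, 0.0, 1.0]]
[ 0.21883925 -0.58518227  0.18304743] [[ 0.937  0.35  -0.   ]
 [ 0.35  -0.937  0.001]
 [ 0.    -0.001 -1.   ]] 0.09512165406806641 0.1
```

View pics/scene0.png

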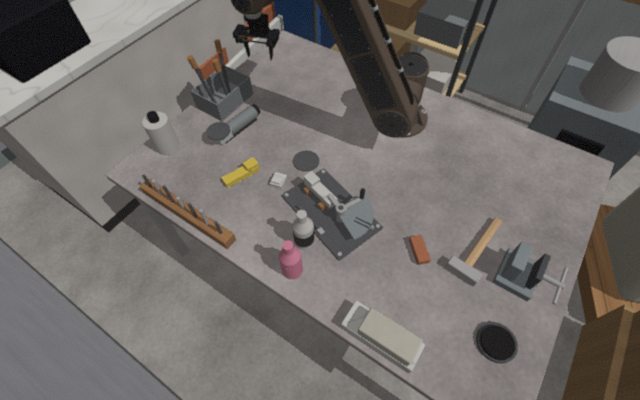

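View pics/top0.png

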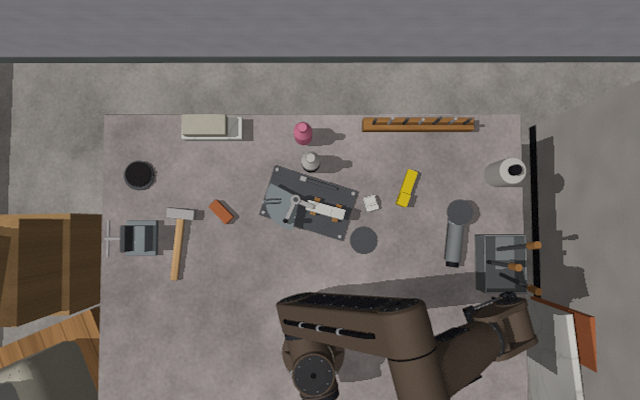

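The scene view has the fixture at about (332,212), the bottle at (303,230) and the pink look-alike at (291,260). The top view has the fixture at about (309,203). I'll enlarge both.

```bash
python3 - <<'E'
import cv2
a=cv2.imread("pics/top0.png")[155:250,250:375]; cv2.imwrite("pics/t1.png",cv2.resize(a,None,fx=6,fy=6,interpolation=cv2.INTER_CUBIC))
a=cv2.imread("pics/scene0.png")[160:260,270:390]; cv2.imwrite("pics/s1.png",cv2.resize(a,None,fx=6,fy=6,interpolation=cv2.INTER_CUBIC))
E
```

```text
(no output)
```

View pics/t1.png

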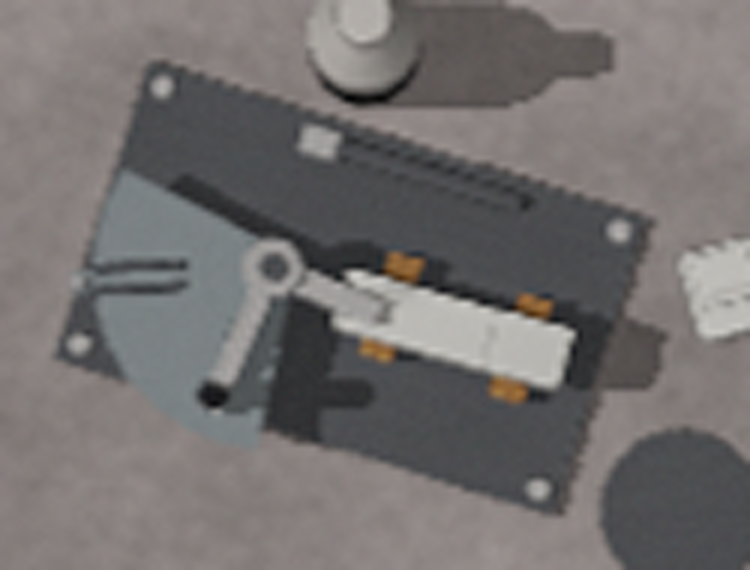

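View pics/s1.png

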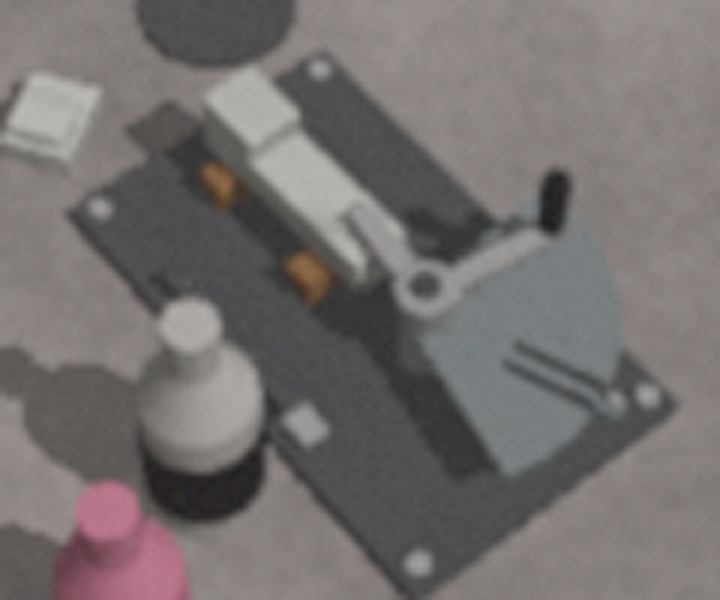

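The top crop shows the pivot at (272,267), grip (214,394), pin (78,282), bolts near the plate corners, and the stone from (342,300) to (566,358). The scene crop has the pivot at (425,288), grip top (555,178) and pin (610,402). The lever is near 0 to 0.2, and the bottle is close to the plate's chisel side.

```bash
cat > h.py <<'E'
from workcell import *
import numpy as np
C={n:calibration(n) for n in("scene","top")}
OFF={"top":(250,155),"scene":(270,160)}
def ray(n,u,v,crop=True):
    if crop: u,v=(u+.5)/6-.5+OFF[n][0],(v+.5)/6-.5+OFF[n][1]
    c=C[n]; d=c["pose"][:3,:3]@np.linalg.solve(c["mtx"],[u,v,1]); return c["pose"][:3,3],d
def onz(n,u,v,z,**k):
    o,d=ray(n,u,v,**k); return (o+d*(z-o[2])/d[2]).round(4)
def tri(a,b):
    A=np.zeros((3,3));B=np.zeros(3)
    for n,p in(("top",a),("scene",b)):
        o,d=ray(n,*p); d=d/np.linalg.norm(d); P=np.eye(3)-np.outer(d,d); A+=P;B+=P@o
    return np.linalg.solve(A,B).round(4)
E
python3 - <<'E'
from h import *
T=[(162,87),(618,231),(538,489),(79,344)];S=[(418,563),(100,208),(320,69),(647,396)]
bt=[onz("top",*p,.014) for p in T];bs=[onz("scene",*p,.014) for p in S]
for a,b in zip(bt,bs):print("bolt",a[:2],b[:2])
B=(np.array(bt)+bs)[:,:2]/2
for B in(np.array(bt)[:,:2],np.array(bs)[:,:2],B):
    ey=(B[1]+B[2]-B[0]-B[3]);ey=-ey/np.linalg.norm(ey); ex=np.array([ey[1],-ey[0]])
    c=B.mean(0); o=c-.005*ex-.075*ey
    print("ey",np.degrees(np.arctan2(ey[1],ey[0])).round(2),"origin",o.round(4),"pivot",(o+.125*ey).round(4),
      "side",np.linalg.norm(B[1]-B[0]).round(3),np.linalg.norm(B[2]-B[1]).round(3))
print("pivot",onz("top",272,267,.082),onz("scene",425,286,.082),tri((272,267),(425,287)))
print("grip",onz("top",214,394,.128),onz("scene",555,178,.128))
print("pin",onz("top",78,282,.066),onz("scene",610,400,.066))
print("head corners",[onz("top",*p,.087)[:2].tolist() for p in((575,328),(557,388))],[onz("scene",*p,.087)[:2].tolist() for p in((205,107),(250,68))])
print("foot thin corners",[onz("top",*p,.067)[:2].tolist() for p in((350,270),(335,327))])
print("seam",onz("top",490,335,.077),onz("scene",278,136,.087))
print("jug cap",onz("top",366,15,.19),onz("scene",190,325,.19))
E
```

```text
bolt [0.7206 0.145 ] [0.7216 0.1423]
bolt [ 0.623  -0.1597] [ 0.6243 -0.1625]
bolt [ 0.4514 -0.1052] [ 0.4525 -0.1076]
bolt [0.5487 0.2001] [0.5506 0.1978]
ey 72.28 origin [ 0.5583 -0.0499] pivot [0.5964 0.0692] side 0.32 0.18
ey 72.24 origin [ 0.5596 -0.0524] pivot [0.5977 0.0666] side 0.32 0.18
ey 72.26 origin [ 0.559  -0.0511] pivot [0.5971 0.0679] side 0.32 0.18
pivot [0.5965 0.0687 0.082 ] [0.5961 0.0648 0.082 ] [0.5972 0.0673 0.0845]
grip [0.5153 0.1031 0.128 ] [0.5161 0.1024 0.128 ]
pin [0.5879 0.195  0.066 ] [0.5938 0.1912 0.066 ]
head corners [[0.5567, -0.1252], [0.5184, -0.1134]] [[0.5635, -0.1184], [0.5228, -0.1126]]
foot thin corners [[0.5951, 0.0188], [0.5583, 0.0286]]
seam [ 0.5526 -0.0712  0.077 ] [ 0.5567 -0.0679  0.087 ]
jug cap [0.7439 0.0075 0.19  ] [0.7454 0.0083 0.19  ]
```

```bash
R='{"x":32.5,"y":-34},'; python3 -m pendant '[{"x":32,"y":-34},{"x":32,"y":-34},{"x":32,"y":-34},{"x":32,"y":-34},{"x":32,"y":-34},{"x":32,"y":-34},{"x":32,"y":-34},{"x":32,"y":-34}]' 0 10
```

```text
validation failed for argument at $[0]...
```

```bash
cat >> h.py <<'E'
def togo(x,y,z,yaw):
    "shift (mm, tool axes) and az (deg) from now to TCP x,y,z with tool x axis at yaw deg"
    o=get_obs();R=np.array(o["orientation"]);d=np.array([x,y,z])-o["ee_pos"]
    yw=np.degrees(np.arctan2(R[1,0],R[0,0]))
    print("t",o["t"],"pos",np.round(o["ee_pos"],4),"yaw",yw.round(2),"tilt",R[:2,2].round(4),"q",np.round(o["q"],2),"F",np.round(o["force"],1),"w",o["gripper_width"],"g",o["grip_force"])
    print("shift now",(R.T@d*1000).round(1),"az",-((yaw-yw+180)%360-180))
    c,s=np.cos(np.radians(yaw)),np.sin(np.radians(yaw)); G=np.array([[c,s,0],[s,-c,0],[0,0,-1]])
    print("shift if turned first",(G.T@d*1000).round(1))
E
python3 -c "
from h import *; togo(.5157,.1027,.16,156.6)"
```

```text
t 0.1 pos [ 0.2188 -0.5852  0.183 ] yaw 20.5 tilt [-0.0002  0.0009] q [-1.32  0.49  1.56 -0.    1.09 -0.11] F [ 0.6 -0.3 -0.1] w 0.09512165406806641 g 0.0
shift now [ 518.9 -540.3   23.6] az -136.10137215036582
shift if turned first [7.000e-01 7.492e+02 2.300e+01]
```

The call was refused, and it also carried a stray unused shell variable, which I've dropped. I'll try rows with all six fields.

```bash
python3 -m pendant '[{"x":32,"y":-34,"z":0,"ax":0,"ay":0,"az":0},{"x":32,"y":-34,"z":0,"ax":0,"ay":0,"az":0},{"x":32,"y":-34,"z":0,"ax":0,"ay":0,"az":0},{"x":32,"y":-34,"z":0,"ax":0,"ay":0,"az":0},{"x":32,"y":-34,"z":0,"ax":0,"ay":0,"az":0},{"x":32,"y":-34,"z":0,"ax":0,"ay":0,"az":0},{"x":32,"y":-34,"z":0,"ax":0,"ay":0,"az":0},{"x":32,"y":-34,"z":0,"ax":0,"ay":0,"az":0}]' 0 10
```

```text
t: 0.9
ee_pos: [0.3637, -0.2392, 0.1835]
orientation: [[0.937, 0.35, -0.0], [0.35, -0.937, -0.0], [-0.0, 0.0, -1.0]]
force: [1.1, -0.5, -0.4]
gripper_width: 0.0951
grip_force: 0.0
```

```bash
python3 -m pendant '[{"x":32,"y":-33,"z":0,"ax":0,"ay":0,"az":0},{"x":32,"y":-33,"z":0,"ax":0,"ay":0,"az":0},{"x":32,"y":-33,"z":0,"ax":0,"ay":0,"az":0},{"x":32,"y":-33,"z":0,"ax":0,"ay":0,"az":0},{"x":32,"y":-33,"z":0,"ax":0,"ay":0,"az":0},{"x":32,"y":-33,"z":0,"ax":0,"ay":0,"az":0},{"x":32,"y":-33,"z":0,"ax":0,"ay":0,"az":0},{"x":32,"y":-33,"z":0,"ax":0,"ay":0,"az":0}]' && python3 -m pendant '[{"x":0,"y":0,"z":0,"ax":0,"ay":0,"az":-8.5},{"x":0,"y":0,"z":0,"ax":0,"ay":0,"az":-8.5},{"x":0,"y":0,"z":0,"ax":0,"ay":0,"az":-8.5},{"x":0,"y":0,"z":0,"ax":0,"ay":0,"az":-8.5},{"x":0,"y":0,"z":0,"ax":0,"ay":0,"az":-8.5},{"x":0,"y":0,"z":0,"ax":0,"ay":0,"az":-8.5},{"x":0,"y":0,"z":0,"ax":0,"ay":0,"az":-8.5},{"x":0,"y":0,"z":0,"ax":0,"ay":0,"az":-8.5}]' && python3 -m pendant '[{"x":0,"y":0,"z":0,"ax":0,"ay":0,"az":-8.5},{"x":0,"y":0,"z":0,"ax":0,"ay":0,"az":-8.5},{"x":0,"y":0,"z":0,"ax":0,"ay":0,"az":-8.5},{"x":0,"y":0,"z":0,"ax":0,"ay":0,"az":-8.5},{"x":0,"y":0,"z":0,"ax":0,"ay":0,"az":-8.5},{"x":0,"y":0,"z":0,"ax":0,"ay":0,"az":-8.5},{"x":0,"y":0,"z":0,"ax":0,"ay":0,"az":-8.5},{"x":0,"y":0,"z":0,"ax":0,"ay":0,"az":-8.5},{"x":0,"y":0,"z":0,"ax":0,"ay":0,"az":0},{"x":0,"y":0,"z":0,"ax":0,"ay":0,"az":0}]' 0.5 10; python3 -c "
from h import *; togo(.5157,.1027,.09,156.6)"
```

```text
t: 1.7
ee_pos: [0.5111, 0.0979, 0.1834]
orientation: [[0.937, 0.35, -0.0], [0.35, -0.937, -0.0], [-0.0, 0.0, -1.0]]
force: [0.9, -0.7, 0.5]
gripper_width: 0.0952
grip_force: 0.0
t: 2.5
ee_pos: [0.5106, 0.0959, 0.1833]
orientation: [[0.02, 1.0, -0.001], [1.0, -0.02, -0.0], [-0.0, -0.001, -1.0]]
force: [0.0, -0.7, 0.1]
gripper_width: 0.0956
grip_force: 0.0
t: 3.5
ee_pos: [0.5107, 0.0959, 0.1834]
orientation: [[-0.915, 0.403, -0.0], [0.403, 0.915, -0.0], [0.0, -0.0, -1.0]]
force: [-0.1, 0.4, 0.3]
gripper_width: 0.0473
grip_force: 0.0
t 3.5 pos [0.5107 0.0959 0.1834] yaw 156.25 tilt [-0.0003 -0.0001] q [ 0.06  0.34  1.81 -0.    0.99 -1.1 ] F [-0.1  0.4  0.3] w 0.04734232356467089 g 0.0
shift now [-1.9  8.2 93.4] az -0.3541910847160352
shift if turned first [-1.9  8.2 93.4]
```

```bash
python3 -m pendant '[{"x":-2,"y":8,"z":0,"ax":0,"ay":0,"az":0},{"x":0,"y":0,"z":31,"ax":0,"ay":0,"az":0},{"x":0,"y":0,"z":31,"ax":0,"ay":0,"az":0},{"x":0,"y":0,"z":30,"ax":0,"ay":0,"az":0},{"x":0,"y":0,"z":0,"ax":0,"ay":0,"az":0}]' && python3 -m pendant '[{"x":0,"y":0,"z":0,"ax":0,"ay":0,"az":0},{"x":0,"y":0,"z":0,"ax":0,"ay":0,"az":0},{"x":0,"y":0,"z":0,"ax":0,"ay":0,"az":0},{"x":0,"y":0,"z":0,"ax":0,"ay":0,"az":0},{"x":0,"y":0,"z":0,"ax":0,"ay":0,"az":0},{"x":0,"y":0,"z":0,"ax":0,"ay":0,"az":0}]' 1 12; python3 - <<'E'
from h import *; import cv2
cv2.imwrite("pics/s2.png",cv2.resize(grab_frame("scene")[160:260,270:390,::-1],None,fx=6,fy=6,interpolation=cv2.INTER_CUBIC))
P=np.array([.597,.0675]);p=np.array(get_obs()["ee_pos"][:2])-P
a=np.degrees(np.arctan2(p[1],p[0]));r=np.linalg.norm(p);print("r",r,"ang",a,"lever",np.radians(162.26-a))
T=162.26-np.degrees(1.2);print("turn",a-T,"target",P+.09*np.array([np.cos(np.radians(T)),np.sin(np.radians(T))]))
togo(*(P+.09*np.array([np.cos(np.radians(T)),np.sin(np.radians(T))])),.092,T)
E
```

```text
t: 4.0
ee_pos: [0.5143, 0.1027, 0.0886]
orientation: [[-0.916, 0.401, -0.006], [0.401, 0.916, -0.0], [0.005, -0.003, -1.0]]
force: [-0.5, -0.2, 0.4]
gripper_width: 0.0473
grip_force: 0.0
t: 4.6
ee_pos: [0.5162, 0.1026, 0.0923]
orientation: [[-0.917, 0.399, 0.001], [0.399, 0.917, 0.0], [-0.001, 0.001, -1.0]]
force: [-0.2, 0.2, 6.6]
gripper_width: 0.0171
grip_force: 12.0
r 0.0881071278393824 ang 156.54052804870557 lever 0.09982361702555244
turn 63.03546346440436 target [0.59149769 0.15733165]
t 4.65 pos [0.5162 0.1026 0.0923] yaw 156.5 tilt [0.0013 0.0001] q [ 0.07  0.47  1.9   0.    0.77 -1.09] F [-0.6  0.4  7.6] w 0.0173264190750835 g 12.001139223575592
shift now [-47.2  80.3   0.4] az 62.99171076335682
shift if turned first [50.  78.5  0.3]
```

View pics/s2.png

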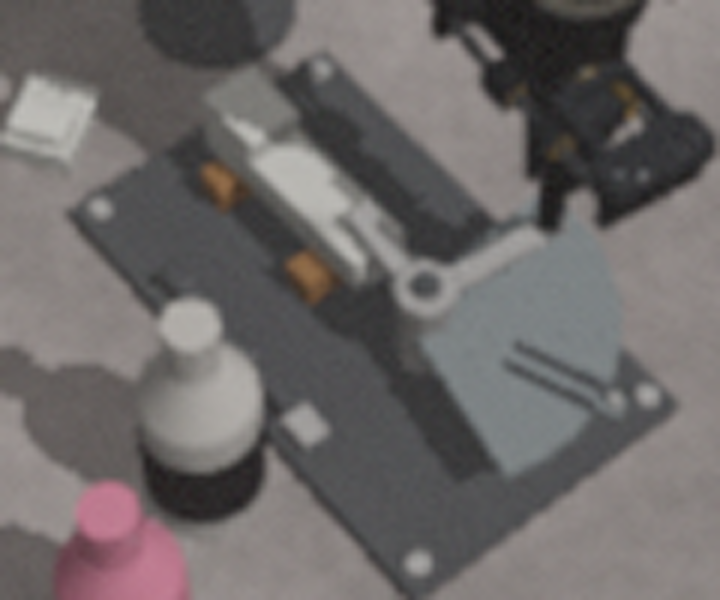

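The picture shows the fingers around the black grip at about (550,200). Grip width and force agree, so I'll drive the lever along its arc.

```bash
python3 -m pendant '[{"x":-0.27,"y":7,"z":0,"ax":0,"ay":0,"az":4.5},{"x":-0.27,"y":7,"z":0,"ax":0,"ay":0,"az":4.5},{"x":-0.27,"y":7,"z":0,"ax":0,"ay":0,"az":4.5},{"x":-0.27,"y":7,"z":0,"ax":0,"ay":0,"az":4.5},{"x":-0.27,"y":7,"z":0,"ax":0,"ay":0,"az":4.5},{"x":-0.27,"y":7,"z":0,"ax":0,"ay":0,"az":4.5},{"x":-0.27,"y":7,"z":0,"ax":0,"ay":0,"az":4.5},{"x":-0.27,"y":7,"z":0,"ax":0,"ay":0,"az":4.5},{"x":0,"y":0,"z":0,"ax":0,"ay":0,"az":0}]' 1 25; python3 - <<'E'
from h import *
togo(.5915,.1573,.092,93.5)
E
```

```text
t: 5.55
ee_pos: [0.5531, 0.1445, 0.0923]
orientation: [[-0.505, 0.863, 0.001], [0.863, 0.505, 0.001], [-0.0, 0.002, -1.0]]
force: [-1.0, 1.9, 8.2]
gripper_width: 0.0167
grip_force: 25.0
t 5.55 pos [0.5531 0.1445 0.0923] yaw 120.34 tilt [0.0015 0.0007] q [ 0.14  0.52  1.79  0.    0.83 -0.39] F [-1.   1.9  8.2] w 0.016728342214119948 g 25.003919005393982
shift now [-8.4 39.6  0.4] az 26.8385152283783
shift if turned first [10.4 39.1  0.3]
```

```bash
python3 -m pendant '[{"x":-0.2,"y":6.85,"z":0,"ax":0,"ay":0,"az":4.5},{"x":-0.2,"y":6.85,"z":0,"ax":0,"ay":0,"az":4.5},{"x":-0.2,"y":6.85,"z":0,"ax":0,"ay":0,"az":4.5},{"x":-0.2,"y":6.85,"z":0,"ax":0,"ay":0,"az":4.5},{"x":-0.2,"y":6.85,"z":0,"ax":0,"ay":0,"az":4.5},{"x":-0.2,"y":6.85,"z":0,"ax":0,"ay":0,"az":4.5},{"x":0,"y":0,"z":0,"ax":0,"ay":0,"az":0},{"x":0,"y":0,"z":0,"ax":0,"ay":0,"az":0}]' 1 25; python3 - <<'E'
from h import *
togo(.5915,.1573,.092,93.5)
P=np.array([.597,.0675]);p=np.array(get_obs()["ee_pos"][:2])-P
print(np.linalg.norm(p),np.radians(162.26-np.degrees(np.arctan2(p[1],p[0]))))
E
```

```text
t: 6.35
ee_pos: [0.5917, 0.1562, 0.0922]
orientation: [[-0.06, 0.998, 0.001], [0.998, 0.06, 0.0], [0.0, 0.001, -1.0]]
force: [0.7, 0.0, 4.8]
gripper_width: 0.0165
grip_force: 25.0
t 6.35 pos [0.5917 0.1562 0.0922] yaw 93.46 tilt [0.0013 0.0002] q [0.15 0.57 1.69 0.   0.88 0.09] F [0.7 0.  4.8] w 0.01649930480829744 g 25.003760755062103
shift now [ 1.1 -0.1  0.2] az -0.04058289553105965
shift if turned first [ 1.1 -0.1  0.2]
0.08883835838637308 1.2009743569957119
```

At 1.20 with almost no side force. Next: release, rise, and move above the stone.

```bash
python3 -m pendant '[{"x":0,"y":0,"z":0,"ax":0,"ay":0,"az":0},{"x":0,"y":0,"z":0,"ax":0,"ay":0,"az":0},{"x":0,"y":0,"z":0,"ax":0,"ay":0,"az":0},{"x":0,"y":0,"z":0,"ax":0,"ay":0,"az":0},{"x":0,"y":0,"z":-30,"ax":0,"ay":0,"az":0},{"x":0,"y":0,"z":-40,"ax":0,"ay":0,"az":0},{"x":0,"y":0,"z":-40,"ax":0,"ay":0,"az":0},{"x":0,"y":0,"z":0,"ax":0,"ay":0,"az":0}]' 0.4 25; python3 - <<'E'
from h import *; import cv2
im=grab_frame("scene"); im2=grab_frame("top"); cv2.imwrite("pics/topraw2.png",im2[:,:,::-1])
a=cv2.resize(im[160:260,270:390,::-1],None,fx=6,fy=6,interpolation=cv2.INTER_CUBIC)
cv2.imwrite("pics/s3.png",a)
togo(.5555,-.0573,.2,74.7)
E
```

```text
t: 7.15
ee_pos: [0.5931, 0.1565, 0.2068]
orientation: [[-0.061, 0.998, 0.008], [0.998, 0.061, 0.001], [0.001, 0.008, -1.0]]
force: [0.6, -0.3, -0.9]
gripper_width: 0.0572
grip_force: 0.0
t 7.25 pos [0.5912 0.1561 0.2021] yaw 93.5 tilt [0.0014 0.0001] q [ 0.15  0.45  1.57 -0.    1.11  0.09] F [ 0.1  0.2 -0.9] w 0.05669144584080961 g 0.0
shift now [-210.8  -48.7    2. ] az 18.803577564257182
shift if turned first [-215.3   21.9    2.1]
```

View pics/s3.png

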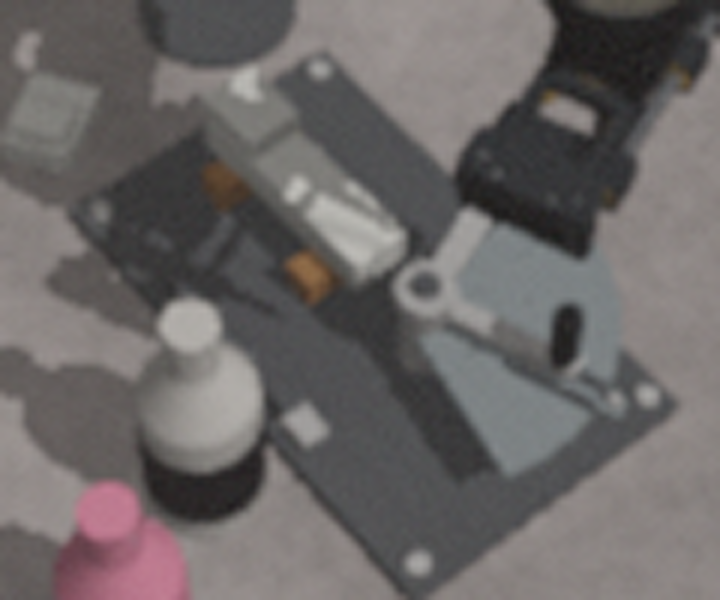

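The lever lies along the ribs with the grip top at (570,318), and the finger at (470,235) is clear of the stone, whose thin-end corners are at (352,268) and (405,228). Checking the numbers next.

```bash
python3 - <<'E'
from h import *
g=onz("scene",570,316,.128);P=np.array([.597,.0665]);p=g[:2]-P
print("grip",g,np.linalg.norm(p),"lever",np.radians(162.26-np.degrees(np.arctan2(p[1],p[0]))))
def fit(n,H,F):
    h=np.mean([onz(n,*p,.087)[:2] for p in H],0);f=np.mean([onz(n,*p,.067)[:2] for p in F],0)
    d=f-h;L=np.linalg.norm(d);print(n,"len",L.round(4),"yaw",np.degrees(np.arctan2(d[1],d[0])).round(1),"mid",(h+d*66/150).round(4))
fit("top",[(575,328),(557,388)],[(350,270),(335,327)])
fit("scene",[(203,107),(250,68)],[(352,268),(407,230)])
for l in[((252,152),(352,268)),((298,118),(407,230))]:
    a,b=[onz("scene",*p,.067)[:2] for p in l];print("edge",np.degrees(np.arctan2(*(b-a)[::-1])).round(1))
for l in[((350,270),(490,305)),((335,327),(490,371))]:
    a,b=[onz("top",*p,.067)[:2] for p in l];print("edge top",np.degrees(np.arctan2(*(a-b)[::-1])).round(1))
E
```

```text
grip [0.5931 0.1579 0.128 ] 0.09148316785070357 lever 1.218531201070558
top len 0.1483 yaw 74.7 mid [ 0.5548 -0.0564]
scene len 0.1437 yaw 75.0 mid [ 0.5598 -0.0549]
edge 69.5
edge 72.1
edge top 75.8
edge top 73.9
```

Lever about 1.2, in the notch. On to the stone.

```bash
python3 -m pendant '[{"x":0,"y":0,"z":0,"ax":0,"ay":0,"az":6.3},{"x":0,"y":0,"z":0,"ax":0,"ay":0,"az":6.3},{"x":0,"y":0,"z":0,"ax":0,"ay":0,"az":6.2},{"x":-43,"y":4.4,"z":0,"ax":0,"ay":0,"az":0},{"x":-43,"y":4.4,"z":0,"ax":0,"ay":0,"az":0},{"x":-43,"y":4.4,"z":0,"ax":0,"ay":0,"az":0},{"x":-43,"y":4.4,"z":0,"ax":0,"ay":0,"az":0},{"x":-43,"y":4.4,"z":0,"ax":0,"ay":0,"az":0},{"x":0,"y":0,"z":0,"ax":0,"ay":0,"az":0},{"x":0,"y":0,"z":0,"ax":0,"ay":0,"az":0}]' 0 25; python3 - <<'E'
from h import *
togo(.556,-.0565,.033,74.7)
E
```

```text
t: 8.25
ee_pos: [0.5551, -0.0576, 0.2003]
orientation: [[0.266, 0.964, -0.002], [0.964, -0.266, 0.001], [0.0, -0.002, -1.0]]
force: [0.6, 0.7, -0.7]
gripper_width: 0.0954
grip_force: 0.0
t 8.25 pos [ 0.5551 -0.0576  0.2003] yaw 74.58 tilt [-0.0021  0.0006] q [-0.22  0.38  1.7   0.    1.06  0.05] F [ 0.6  0.7 -0.7] w 0.09536999351252415 g 0.0
shift now [  1.3   1.  167.3] az -0.12173835172993108
shift if turned first [  1.3   0.6 167.3]
```

```bash
python3 -m pendant '[{"x":1.2,"y":0.7,"z":40,"ax":0,"ay":0,"az":0},{"x":0,"y":0,"z":40,"ax":0,"ay":0,"az":0},{"x":0,"y":0,"z":40,"ax":0,"ay":0,"az":0},{"x":0,"y":0,"z":30,"ax":0,"ay":0,"az":0},{"x":0,"y":0,"z":17,"ax":0,"ay":0,"az":0},{"x":0,"y":0,"z":0,"ax":0,"ay":0,"az":0},{"x":0,"y":0,"z":0,"ax":0,"ay":0,"az":0}]' && python3 -m pendant '[{"x":0,"y":0,"z":0,"ax":0,"ay":0,"az":0},{"x":0,"y":0,"z":0,"ax":0,"ay":0,"az":0},{"x":0,"y":0,"z":0,"ax":0,"ay":0,"az":0},{"x":0,"y":0,"z":0,"ax":0,"ay":0,"az":0},{"x":0,"y":0,"z":0,"ax":0,"ay":0,"az":0},{"x":0,"y":0,"z":0,"ax":0,"ay":0,"az":0},{"x":0,"y":0,"z":0,"ax":0,"ay":0,"az":0},{"x":0,"y":0,"z":0,"ax":0,"ay":0,"az":0}]' 1 15 && python3 -m pendant '[{"x":0,"y":0,"z":0,"ax":0,"ay":0,"az":0},{"x":0,"y":0,"z":0,"ax":0,"ay":0,"az":0},{"x":0,"y":0,"z":0,"ax":0,"ay":0,"az":0},{"x":0,"y":0,"z":0,"ax":0,"ay":0,"az":0}]' 1 50; python3 - <<'E'
from h import *; import cv2
togo(.556,-.0565,.033,74.7); print(get_obs()["wrist_torque"])
cv2.imwrite("pics/s4.png",cv2.resize(grab_frame("scene")[160:260,270:390,::-1],None,fx=6,fy=6,interpolation=cv2.INTER_CUBIC))
E
```

```text
t: 8.95
ee_pos: [0.5567, -0.0551, 0.0344]
orientation: [[0.263, 0.965, -0.001], [0.965, -0.263, 0.0], [-0.0, -0.001, -1.0]]
force: [-0.1, -0.6, 1.1]
gripper_width: 0.0951
grip_force: 0.0
t: 9.75
ee_pos: [0.5565, -0.0561, 0.0345]
orientation: [[0.264, 0.965, -0.0], [0.965, -0.264, -0.0], [-0.0, -0.0, -1.0]]
force: [-0.6, -0.2, 0.9]
gripper_width: 0.0392
grip_force: 15.0
t: 10.15
ee_pos: [0.5566, -0.0561, 0.0345]
orientation: [[0.264, 0.965, -0.0], [0.965, -0.264, -0.0], [-0.0, -0.0, -1.0]]
force: [-1.2, 0.5, 1.3]
gripper_width: 0.0378
grip_force: 50.0
t 10.15 pos [ 0.5566 -0.0561  0.0345] yaw 74.7 tilt [-0.0001 -0.0001] q [-0.22  0.59  1.86 -0.    0.69  0.05] F [-1.2  0.5  1.3] w 0.03781447326538849 g 49.99277114868164
shift now [-0.5 -0.5  1.5] az -0.00047972383765682025
shift if turned first [-0.5 -0.5  1.5]
[-0.1042648   0.06948571 -0.03519844]
```

View pics/s4.png

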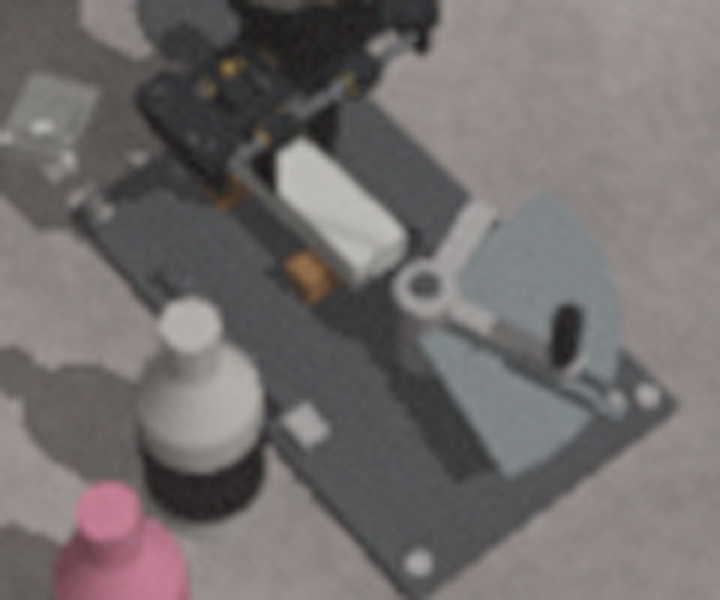

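The stone is gripped, with its thin end at (380,255) and the lever still in the notch. A short trial lift comes first, reading the moment.

```bash
python3 -m pendant '[{"x":0,"y":0,"z":-3,"ax":0,"ay":0,"az":0},{"x":0,"y":0,"z":-3,"ax":0,"ay":0,"az":0},{"x":0,"y":0,"z":-3,"ax":0,"ay":0,"az":0},{"x":0,"y":0,"z":-3,"ax":0,"ay":0,"az":0},{"x":0,"y":0,"z":0,"ax":0,"ay":0,"az":0},{"x":0,"y":0,"z":0,"ax":0,"ay":0,"az":0},{"x":0,"y":0,"z":0,"ax":0,"ay":0,"az":0},{"x":0,"y":0,"z":0,"ax":0,"ay":0,"az":0}]' 1 58; python3 - <<'E'
from h import *; import cv2
togo(.556,-.0565,.154,74.7);o=get_obs(); w=np.array(o["wrist_torque"]);R=np.array(o["orientation"]); print(w, R.T@w)
cv2.imwrite("pics/s5.png",cv2.resize(grab_frame("scene")[160:260,270:390,::-1],None,fx=6,fy=6,interpolation=cv2.INTER_CUBIC))
E
```

```text
t: 11.0
ee_pos: [0.5565, -0.0561, 0.0464]
orientation: [[0.264, 0.965, -0.0], [0.965, -0.264, -0.0], [-0.0, -0.0, -1.0]]
force: [0.7, 0.1, -4.5]
gripper_width: 0.0376
grip_force: 58.0
t 11.0 pos [ 0.5565 -0.0561  0.0464] yaw 74.7 tilt [-0.0003 -0.    ] q [-0.22  0.58  1.85 -0.    0.71  0.05] F [ 0.7  0.1 -4.5] w 0.0376044137247528 g 57.986605167388916
shift now [  -0.5   -0.4 -107.6] az -0.003439174424272551
shift if turned first [  -0.5   -0.4 -107.6]
[-0.00303362 -0.05536031  0.01211019] [-0.05419889  0.01168224 -0.01210906]
```

View pics/s5.png

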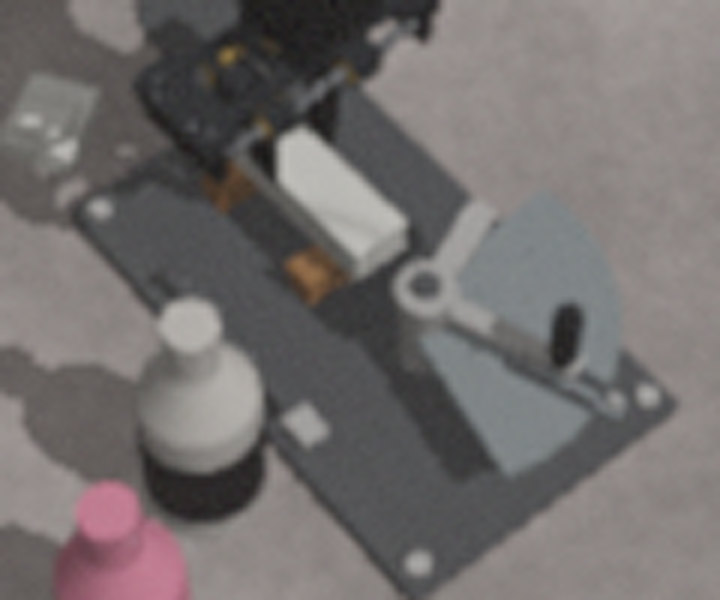

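The stone is off the bearers: full weight of about 0.6 kg, negligible moment about the closing axis, and the thin end rises without sagging. Continuing the lift.

```bash
python3 -m pendant '[{"x":0,"y":0,"z":-3,"ax":0,"ay":0,"az":0},{"x":0,"y":0,"z":-6,"ax":0,"ay":0,"az":0},{"x":0,"y":0,"z":-8,"ax":0,"ay":0,"az":0},{"x":0,"y":0,"z":-8,"ax":0,"ay":0,"az":0},{"x":0,"y":0,"z":-8,"ax":0,"ay":0,"az":0},{"x":0,"y":0,"z":-8,"ax":0,"ay":0,"az":0},{"x":0,"y":0,"z":-8,"ax":0,"ay":0,"az":0},{"x":0,"y":0,"z":-8,"ax":0,"ay":0,"az":0}]' && python3 -m pendant '[{"x":0,"y":0,"z":-8,"ax":0,"ay":0,"az":0},{"x":0,"y":0,"z":-8,"ax":0,"ay":0,"az":0},{"x":0,"y":0,"z":-8,"ax":0,"ay":0,"az":0},{"x":0,"y":0,"z":-8,"ax":0,"ay":0,"az":0},{"x":0,"y":0,"z":-8,"ax":0,"ay":0,"az":0},{"x":0,"y":0,"z":-6,"ax":0,"ay":0,"az":0},{"x":0,"y":0,"z":-4,"ax":0,"ay":0,"az":0},{"x":0,"y":0,"z":-2,"ax":0,"ay":0,"az":0},{"x":0,"y":0,"z":0,"ax":0,"ay":0,"az":0},{"x":0,"y":0,"z":0,"ax":0,"ay":0,"az":0}]'; python3 - <<'E'
from h import *; import cv2
togo(.556,-.0565,.154,74.7);o=get_obs(); w=np.array(o["wrist_torque"]);R=np.array(o["orientation"]); print(R.T@w)
cv2.imwrite("pics/s6.png",cv2.resize(grab_frame("scene")[140:260,260:400,::-1],None,fx=5,fy=5,interpolation=cv2.INTER_CUBIC))
E
```

```text
t: 11.85
ee_pos: [0.5566, -0.0561, 0.1043]
orientation: [[0.264, 0.965, 0.0], [0.965, -0.264, -0.0], [-0.0, 0.0, -1.0]]
force: [-0.4, -0.4, -5.2]
gripper_width: 0.0374
grip_force: 58.0
t: 12.85
ee_pos: [0.5565, -0.0561, 0.1553]
orientation: [[0.264, 0.965, -0.0], [0.965, -0.264, 0.0], [-0.0, -0.0, -1.0]]
force: [0.0, 0.4, -5.4]
gripper_width: 0.0377
grip_force: 58.0
t 12.85 pos [ 0.5565 -0.0561  0.1553] yaw 74.7 tilt [-0.0004  0.    ] q [-0.22  0.43  1.76 -0.    0.96  0.05] F [ 0.   0.4 -5.4] w 0.03770512742104917 g 57.98619210720062
shift now [-0.5 -0.4  1.3] az 0.00210685093787788
shift if turned first [-0.5 -0.4  1.3]
[-1.19120121e-01  3.39883010e-05 -1.62768051e-02]
```

View pics/s6.png

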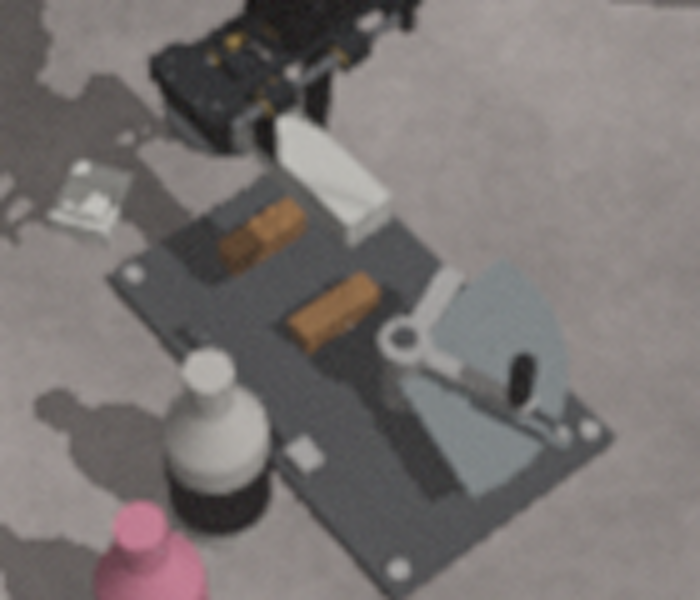

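The stone hangs clear of both bearers at (335,180), and the lever is still in the notch at (520,380). I'll hold it for 4 s and check level from the thin-end corners.

```bash
for i in 1 2 3 4; do python3 -m pendant '[{"x":0,"y":0,"z":0,"ax":0,"ay":0,"az":0},{"x":0,"y":0,"z":0,"ax":0,"ay":0,"az":0},{"x":0,"y":0,"z":0,"ax":0,"ay":0,"az":0},{"x":0,"y":0,"z":0,"ax":0,"ay":0,"az":0},{"x":0,"y":0,"z":0,"ax":0,"ay":0,"az":0},{"x":0,"y":0,"z":0,"ax":0,"ay":0,"az":0},{"x":0,"y":0,"z":0,"ax":0,"ay":0,"az":0},{"x":0,"y":0,"z":0,"ax":0,"ay":0,"az":0},{"x":0,"y":0,"z":0,"ax":0,"ay":0,"az":0},{"x":0,"y":0,"z":0,"ax":0,"ay":0,"az":0}]' | grep -E "^t|ee_pos|width"; done; python3 - <<'E'
from h import *
u=lambda x,y:((x+.5)/5-.5+260,(y+.5)/5-.5+140)
before=[onz("scene",*p,.067) for p in((352,268),(407,230))]
for z in(.178,.183,.188,.193,.198):
    a=[onz("scene",*u(*p),z,crop=False) for p in((349,222),(390,194))]
    print(z,(np.mean(a,0)-np.mean(before,0)).round(4))
E
```

```text
t: 13.9
ee_pos: [0.5566, -0.0561, 0.1555]
gripper_width: 0.0377
t: 14.9
ee_pos: [0.5566, -0.0561, 0.1555]
gripper_width: 0.0378
t: 15.9
ee_pos: [0.5566, -0.0561, 0.1555]
gripper_width: 0.0372
t: 16.9
ee_pos: [0.5566, -0.0561, 0.1555]
gripper_width: 0.0374
0.178 [-0.0072 -0.0038  0.111 ]
0.183 [-0.0042 -0.0018  0.116 ]
0.188 [-1.00e-03  1.00e-04  1.21e-01]
0.193 [0.0021 0.002  0.126 ]
0.198 [0.0052 0.004  0.131 ]
```

The thin end rose 121 mm straight up, so the stone is level, and it has been held still for 4 s. Handing in.

```bash
python3 -c "
from workcell import *
print(hand_in())"
```

```text
the job is handed in; nothing more can be done
None
```

Job handed in at about 17 s: the lever is in the notch (about 1.20 rad), and the blank is gripped and level about 12 cm above its bearers, held still for 4 s.

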